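# Unfold the crank handle and wind the sample carriage up to the flip stop

### The arm

A 6-joint arm with a two-finger parallel gripper is mounted at the origin on a cart in front of the work surface, level with it; the furniture and walls round the work are solid. World frame = base frame: x ahead of the robot, y to its left, z up, the work surface at z = 0. Lengths are in m, angles in rad, forces in N, time in s.
With the tool pointing down it reaches from about 0.425 to 1.125 m from the base axis. Payload 14.9 kg.
Tool frame: the origin (TCP) lies at the very end of the fingers, on their centre line; the grasp point (between the pads) lies 19 mm behind it (env.grip_depth is the distance from the TCP to the grasp point, in m); z points along the fingers, y is the line along which they close (so a half turn about z gives the same grasp; the last joint's range is limited). The gripper opens to 91 mm and grips with 3 to 60 N. Pads are 32 mm wide; open, the fingers measure 118 mm over their backs; the gripper's body (76 mm by 178 mm) begins 60 mm behind the grasp point.
Start: joints at [-1.173, 0.379, 1.734, -0, 1.028, -0.033], TCP at [0.292, -0.636, 0.214] pointing down, gripper open.
Joint ranges: [-2.77, 2.77], [-0.74, 2.19], [0, 2.66], [-1.06, 4.2], [0.31, 2.87], [-3.08, 3.08]. Speed limits (rad/s): [1.89, 1.89, 2.39, 3.14, 3.14, 3.14].

### API

Orientations are given as a rotation vector (axis times angle).
In Python, from station import env gives the robot as it stands.
- The arm moves only by the tool carry_out, never from a script. Its argument "increments" is a list of rows, each an object with "delta_pos": the shift along the world's x, y, z in cm, a list of three; "angular": the turn, a rotation vector about the world's x, y, z in rad, a list of three. In form: [{"delta_pos": [dx, dy, dz], "angular": [ax, ay, az]}, ...]. A call has 1 to 20 rows; each row shifts and turns the commanded pose from where the row before left it; what a row does not reach is not made up. A row lasts 1/8 s, in which the tool goes at most 62.5 mm and 10.7 degrees, less where a joint would pass 70% of its speed; a pose out of reach is approached as far as the arm can. A call with a gripper value outside its range is refused whole. "jaw" is the closure, from 0 (fully open) to 1 (shut), set as the call begins (left out, the last holds). The fingers move at their own pace and stop on an object; "squeeze" is the grip in N (left out, the last holds). Time passes only in rows, so rows that do not move let the fingers close. It gives the time, the measured TCP pose, the force, the opening and the grip force at its end, in the units of the state.
- env.get_obs(): the state, without advancing time (a new reading comes with each control period).
- env.get_image(name): name is "scene" or "top"; returns a dict with "color" (400x640x3 uint8, red, green, blue), "depth" (400x640 float32, m along the optical axis (not along the pixel's ray), 0 where there is no reading), "vertical_fov" (degrees; the focal length in pixels is half the picture's height over the tangent of half this angle, whatever the lens; pixels are square), "cx", "cy" (the principal point, pixels), "R" (3x3) and "t" (3): a world point X has camera coordinates R X + t. Camera axes: x right, y down, z forward; pixel columns grow to the right and rows downward; lengths in m; the calibration is good to about 2 mm. A picture is of the moment at which its call begins.
- env.close_job(): hands the job in; it is judged then, once.
The state is a dict: "time": time; "qpos": joint angles; "qd": joint speeds; "tau": joint torques, N m; "tool_pos": TCP position; "tool_rot": TCP orientation; "force": force on the tool from outside, world axes, zero at the start; "wrist_torque": the same for the moment, N m; "opening": opening from 0.0 (shut) to 1.0 (fully open); "gripper_force": force on a finger pad.
Only numpy, scipy, OpenCV 4.12 (cv2) and the standard library are available. Lean on these libraries where they do the work, as an engineer would, in place of code of your own. Each camera call takes 0.05 s, during which the arm holds its last target. There are 200 camera calls.

### The job

First unfold the folded handle of the sample slide's crank until it stands fully upright, and let go of it. Then flip the raised stop leaf all the way down across the carriage's path and let go of it too, and finally take the upright handle again and crank clockwise until the carriage rests against the leaf, the beaker still standing in its seat. Move the carriage only with the crank, touch neither it nor the beaker, leave the handle standing, and do not disturb the two sample cups on the table.

Things in the scene. Friction and masses are not known exactly. Their poses are not given: they have to be found in the camera images.
- slide_base: fixed hand-cranked slide; origin on the table under the crank axis, z up, x from crank to track (track centre x = +150 mm), y along the track; the carriage winds towards -y. Aluminium plate 12 mm thick spans x -60 to +205, y -225 to +135 mm. Grey gearbox 80 x 80 mm at the origin, top 66 mm, shaft collar 48 mm wide to 72 mm above the table
- crank: steel crank on the gearbox, free to turn about its vertical axis, any start angle; origin on the table under the axis, its x points along the arm. Clockwise from above drives the carriage 100 mm per turn (16 mm per rad) towards the stop. Needs about 1 N at the handle; when the carriage is blocked a clutch slips at about 5 N, harmlessly
- crank_hub (a point): point on the crank's vertical axis, 109 mm above the table, at the height of the handle's hinge
- handle_pivot (a point): centre of the handle's fold hinge at the end of the steel crank arm (arm 18 mm wide, 84 to 93 mm above the table), 60 mm from the crank's axis, 109 mm above the table; the hinge axis is level and square to the arm
- handle_top (a point): centre of the free end of the handle, 91 mm from the hinge. The handle is a black round grip, 24 mm diameter, reaching from 16 to 91 mm from the hinge, that turns freely about its own length
- grip: the handle's black round grip itself, 24 mm diameter, 75 mm long, turning freely on the handle's pin; origin at the fold hinge (handle_pivot), its long axis is its x, which points from the free end to the hinge
- handle (a joint): fold angle of the handle: 0 = folded back level along the top of the crank arm (free end 31 mm beyond the crank's axis), 1.571 = standing upright against its stop, the working position. Stiff enough (0.12 N m) to stay where it is left
- stop_leaf (a joint): angle of the stop leaf: 0 = down, level, across the carriage's path against its stop; 1.57 = pointing straight up; up to 1.75 = leaning back towards the crank side. Light hinge (0.025 N m): it stays where it is left while steep and sinks down by its own weight once below about 0.7
- leaf_hinge (a point): centre of the leaf's hinge on the steel stop block, 50 mm above the table; hinge axis along slide_base's y
- leaf_tip (a point): centre of the free end of the leaf, a plain steel bar 20 mm wide (along the track), 12 mm thick; this point is 84 mm from the hinge. Down, the leaf points along slide_base's +x
- carriage: grey block 80 mm wide, 90 mm long, top 60 mm above the table, on the track, driven by the crank; origin at table height under its centre, axes as slide_base. Do not touch it
- stop_block: steel foot of the flip stop on the plate, 34 x 46 mm, its cheeks up to 59 mm above the table, at the crank side of the track; where along the track differs. Origin under its middle on the plate, 12 mm above the table, axes as slide_base
- carriage_face (a point): middle of the carriage's front face (the face that meets the leaf), 50 mm above the table
- stop_face (a point): point on the plane of the lowered leaf's face that the carriage meets, 50 mm above the table, axes as slide_base: the carriage rests on the leaf when carriage_face is level with this point along slide_base's y
- carriage_seat (a point): centre of the carriage's top, inside a 58 mm square rim 5 mm high where the beaker stands
- beaker: glass beaker, 52 mm diameter, 69 mm high, loose, standing in the rim on the carriage; not to be touched; origin at the centre of its underside, z up
- cup_a: bystander: clear plastic sample cup 35 mm diameter, 55 mm high, on the table to the left of the slide; origin under its centre
- cup_b: bystander: a second cup like cup_a, to the right of the slide

How it is judged:
By the outcome, as a careful person would: the job done as asked, in the order asked, and still so for the second after the job is handed in, with the robot touching nothing.
It also fails if it takes over 72 s, if anything falls off the work surface, if the arm or the gripper's body presses on something with over 40 N, if the wrist force passes 120 N, or if a joint passes its speed limit or range.

## Working session

There is one attempt and no reset: what is moved stays moved. The work goes in short steps, Python scripts to look and compute and a tool call to move; the robot and the scene stay as the last step left them, time stands still between calls to the robot, and variables do not carry over. Pictures are saved under pics/ and viewed, at most 10 in all, crops included, and the job is handed in when it is done.

Besides the shell and the picture viewer there is one more tool, called after "Emit:" in YAML: its name, and indented under it one key for each argument. carry_out: Moves the arm, as the interface text tells. Its arguments: {"type":"object","properties":{"increments":{"type":"array"},"jaw":{"type":"number"},"squeeze":{"type":"number"}},"required":["increments"]}

```bash
mkdir -p pics; ls
cat > h.py <<'E'
import numpy as np, cv2
from station import env
def snap(n):
    im=env.get_image(n); im['f']=200/np.tan(np.radians(im['vertical_fov'])/2); return im
def pts(im):
    d=im['depth']; v,u=np.mgrid[:400,:640]
    P=np.stack([(u-im['cx'])/im['f']*d,(v-im['cy'])/im['f']*d,d],-1)
    return (P-im['t'])@im['R']
def ray(im,u,v,z):
    c=-im['R'].T@im['t']; d=im['R'].T@np.array([(u-im['cx'])/im['f'],(v-im['cy'])/im['f'],1]); return c+d*(z-c[2])/d[2]
def proj(im,X):
    p=im['R']@X+im['t']; return p[:2]/p[2]*im['f']+[im['cx'],im['cy']]
def save(im,n): cv2.imwrite('pics/'+n,im['color'][...,::-1])
E
python3 - <<'E'
from h import *
for n in('scene','top'):
    im=snap(n); save(im,n+'0.png'); np.savez(n+'0.npz',**im); print(n,im['f'],im['cx'],im['cy'],-im['R'].T@im['t'],im['R'][2])
o=env.get_obs(); print(o['tool_pos'],o['tool_rot'],o['time'],o['opening'])
E
```

```text
pics
scene 409.050273694357 321.3035983146939 202.30675645908656 [-0.20355954  0.67370683  0.58425989] [ 0.77048665 -0.401397   -0.49520781]
top 447.33832705035036 316.51758079624113 199.81065725467735 [0.47343386 0.25467242 1.31436514] [ 0.05676853 -0.00684301 -0.99836392]
[ 0.29217308 -0.63569761  0.2133428 ] [-3.06799599e+00 -6.71394513e-01  3.31155718e-04] 0.1 1.00106684322012
```

View pics/scene0.png

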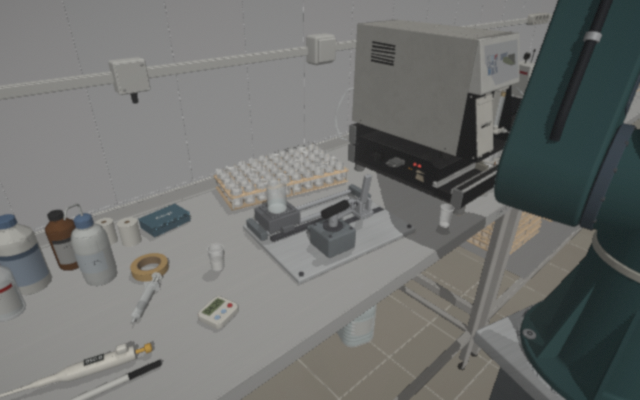

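View pics/top0.png

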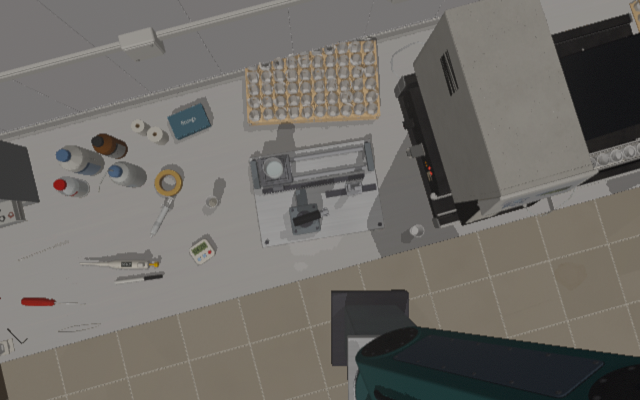

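The scene view shows the slide around (330,220). In the top view the plate spans about (250–385, 140–245), with the gearbox at (305,217), the black grip at (308,216), the beaker at (273,170), the leaf and stop block at (350,187), and the cups at (211,203) and (417,231). I'll zoom in with depth data.

Run:
```python
from h import *
T=dict(np.load('top0.npz'));S=dict(np.load('scene0.npz'))
a=cv2.resize(T['color'][130:255,240:395],None,fx=5,fy=5,interpolation=cv2.INTER_CUBIC)[:300*2,:775]
b=cv2.resize(S['color'][165:285,240:400],None,fx=5,fy=5,interpolation=cv2.INTER_CUBIC)
for n,i in(('tc.png',a),('sc.png',b)): cv2.imwrite('pics/'+n,np.clip(i[:600,:800,::-1]*1.3,0,255))
P=pts(T)
# plate top
m=(abs(P[...,2]-.012)<.005)&(T['depth']>0); roi=np.zeros_like(m);roi[130:255,240:395]=1
m=(m&roi).astype(np.uint8)
m=cv2.morphologyEx(m,cv2.MORPH_CLOSE,np.ones((5,5)));n,l,st,c=cv2.connectedComponentsWithStats(m);k=1+st[1:,4].argmax();print(st[k])
q=np.argwhere(l==k);X=P[q[:,0],q[:,1],:2];X=X[np.isfinite(X).all(1)]
r=cv2.minAreaRect(X.astype(np.float32)*1000);print(r,cv2.boxPoints(r))
for nm,I in(('T',T),('S',S)):
    Q=pts(I);g=I['color'].astype(int);rr=np.zeros(m.shape,bool)
    if nm=='T': rr[195:240,280:340]=1
    else: rr[195:225,310:360]=1
    k=(g.max(-1)<50)&rr&(Q[...,2]>.08)
    X=Q[k];print(nm,len(X),X.mean(0),X.min(0),X.max(0))
    w,v=np.linalg.eigh(np.cov(X.T));print(v[:,2],np.sqrt(w))
```

```text
[ 249  139  138  108 8542]
((572.7929077148438, 247.11740112304688), (287.9903564453125, 378.0859680175781), 10.473419189453125) [[396.83264 406.83545]
 [465.5609   35.04865]
 [748.7532   87.39935]
 [680.0249  459.18616]]
T 220 [0.4935896  0.27399161 0.12510573] [0.47343386 0.24006213 0.10882753] [0.51418795 0.30956005 1.31436514]
[-0.01660894 -0.01549374  0.99974201] [0.00627704 0.02051602 0.08063066]
S 206 [0.47780184 0.28527724 0.12060793] [-0.20355954  0.24022794  0.10218633] [0.50179597 0.67370683 0.58425989]
[-0.74135353  0.45082321  0.49714523] [0.00478068 0.01778291 0.09142886][ WARN:0@1.008] global loadsave.cpp:1063 imwrite_ Unsupported depth image for selected encoder is fallbacked to CV_8U.
```

View pics/tc.png

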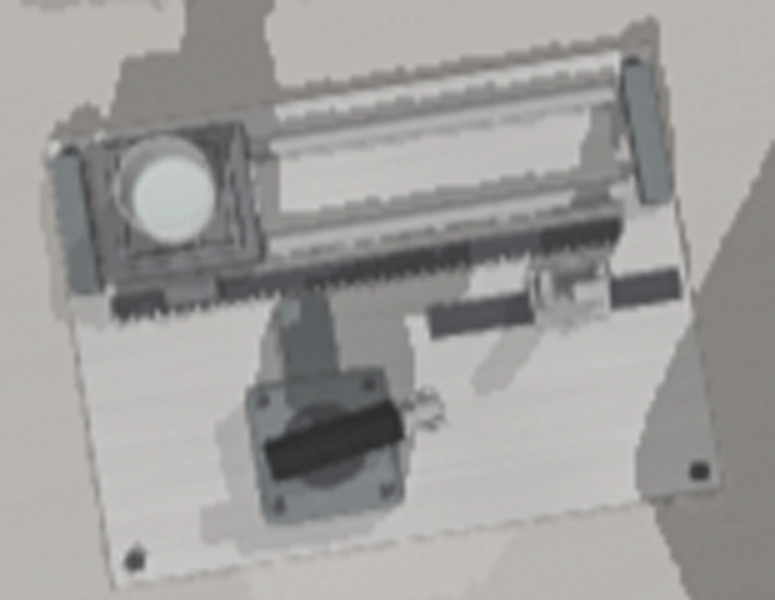

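View pics/sc.png

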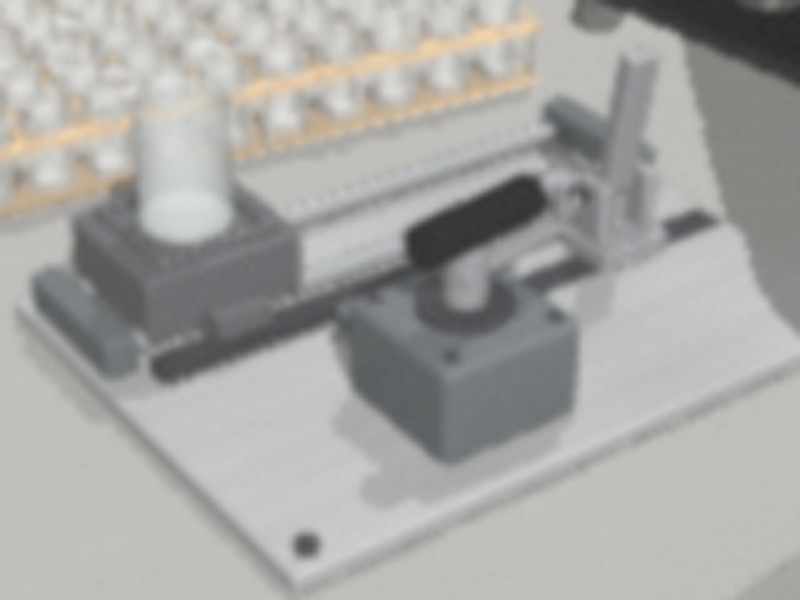

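```bash
cat > m.py <<'E'
from h import *
T=dict(np.load('top0.npz'));S=dict(np.load('scene0.npz'))
yaw=np.radians(10.47)
def tc(u,v,z): return ray(T,u/5+240-.4,v/5+130-.4,z)*1000
def sc(u,v,z): return ray(S,u/5+240-.4,v/5+165-.4,z)*1000
if __name__=='__main__':
    np.set_printoptions(precision=1,suppress=True)
    a=np.array([tc(*p,.066)[:2] for p in((262,402),(370,383),(388,490),(278,508))]);print('gear',a.mean(0),a[1]-a[0],a[2]-a[3])
    a2=np.array([tc(*p,.066)[:2] for p in((248,388),(385,368),(405,505),(268,525))]);print('gear2',a2.mean(0))
    b=np.array([tc(*p,.012)[:2] for p in((135,560),(700,470))]);print('screws',b,np.degrees(np.arctan2(*(b[0]-b[1])[::-1]))-90)
    P=pts(T);Q=pts(S)
    for n,I,R in(('T',T,P),('S',S,Q)):
        g=I['color'].astype(int);ok=I['depth']>0
        k=(g.max(-1)<50)&ok&(R[...,2]>.1)&(R[...,2]<.13)&(abs(R[...,0]-.49)<.08)&(abs(R[...,1]-.27)<.1)
        X=R[k]*1000;c=X.mean(0);w,v=np.linalg.eigh(np.cov(X.T));s=(X-c)@v[:,2];print(n,'grip',c,v[:,2],c+v[:,2]*s.min(),c+v[:,2]*s.max(),X[:,2].max())
    o=a.mean(0)/1000;R2=np.array([[np.cos(yaw),-np.sin(yaw)],[np.sin(yaw),np.cos(yaw)]])
    for n,I,R in(('T',T,P),('S',S,Q)):
        L=(R[...,:2]-o)@R2*1000; z=R[...,2]*1000;ok=I['depth']>0
        for nm,(x0,x1,y0,y1,z0,z1) in dict(leaf=(20,110,-210,-80,68,150),block=(20,105,-210,-80,40,62),carr=(100,200,-225,140,55,63),beak=(100,200,-225,140,75,150)).items():
            k=ok&(L[...,0]>x0)&(L[...,0]<x1)&(L[...,1]>y0)&(L[...,1]<y1)&(z>z0)&(z<z1)
            if k.sum():
                X=np.c_[L[k],z[k]];print(n,nm,len(X),np.percentile(X,[3,97],0).ravel(),X.mean(0))
    for n,p in(('A',(211,203)),('B',(417,231))): print(n,ray(T,*p,.055)*1000)
E
python3 m.py
```

```text
gear [491.8 279.9] [ 10.3 -60.3] [  9.6 -61.3]
gear2 [491.4 278.8]
screws [[427.  391.2]
 [477.1  62.6]] 8.661075598979792
T grip [493.7 274.1 119.7] [-0.3  0.9  0. ] [505.3 239.8 119. ] [482.3 307.7 120.3] 127.84200124279837
S grip [484.5 281.5 116.1] [-0.3  1.  -0. ] [495.4 240.7 117.6] [476.7 310.4 115. ] 123.3721520265934
T leaf 52 [  48.9 -163.6   77.8   67.3 -145.2  135.4] [  57.2 -153.4  120.7]
T block 52 [  54.3 -174.8   41.6   76.5 -135.    61.5] [  67.4 -149.6   53.8]
T carr 403 [113.7  13.5  55.9 190.9 101.1  62.8] [146.9  54.9  59.6]
T beak 324 [128.1  34.7  76.1 175.3  80.2 130.3] [155.1  58.3  95.6]
S leaf 178 [  47.5 -161.6   70.3   63.6 -143.2  132.6] [  54.1 -150.6  103.1]
S block 112 [  51.9 -173.2   40.6   68.6 -132.2   60.2] [  59.  -150.    51.4]
S carr 333 [111.3  16.8  55.6 182.8 103.9  62.7] [136.7  70.1  59.3]
S beak 534 [125.9  35.2  78.2 175.4  82.3 127.7] [144.3  62.1 106.9]
A [537.8 543.1  55. ]
B [455.5 -36.   55. ]
```

Run:
```python
from m import *
np.set_printoptions(precision=0,suppress=True)
for I in(T,S):
    P=pts(I)*1000;ok=(I['depth']>0)&(P[...,2]>90)&(P[...,2]<700)&(P[...,0]>330)
    for y0 in range(-600,500,100):
        k=ok&(P[...,1]>y0)&(P[...,1]<=y0+100)
        if k.sum()>5: print(y0,k.sum(),'xmin',np.percentile(P[k][:,0],1),'zmax',P[k][:,2].max())
print(tc(430,408,.109),tc(570,290,.05))
```

```text
-600 5021 xmin 639.0952369182683 zmax 184.89106391613274
-500 3934 xmin 674.5912202940292 zmax 182.75125220089203
-400 277 xmin 496.7653292386652 zmax 449.20679243023886
-300 5090 xmin 504.5973209793518 zmax 454.7413976050929
-200 12022 xmin 489.38977363253935 zmax 455.68024793572084
-100 13631 xmin 571.551483976315 zmax 455.3504434766154
0 1113 xmin 762.5370516062029 zmax 352.0077238051259
100 1291 xmin 571.5887265066292 zmax 303.2728402565344
200 2005 xmin 482.38560785312615 zmax 375.96469898520905
300 2467 xmin 493.13836523097666 zmax 409.0797886423226
400 2980 xmin 907.3466411455302 zmax 460.35146648454264
-600 430 xmin 701.0766994353896 zmax 485.6957413621443
-500 356 xmin 1149.9487631957986 zmax 488.99419646555833
-400 710 xmin 534.3894364746925 zmax 491.7094642661651
-300 2556 xmin 499.824447627987 zmax 494.79530966800615
-200 7191 xmin 479.8875120399859 zmax 497.61617092468634
-100 15333 xmin 565.2690405805349 zmax 500.7720972929731
0 3519 xmin 842.582365972519 zmax 503.8691516784829
100 3676 xmin 568.9153592333314 zmax 506.94813253297286
200 4541 xmin 480.5592923267812 zmax 510.10748266689563
300 5401 xmin 483.1016546611792 zmax 513.0953873249615
400 5810 xmin 908.8118054211322 zmax 516.0613673786756
[511. 222. 109.] [579. 141.  50.]
```

Emit:
carry_out:
  increments:
    - {"delta_pos": [1,4,4],"angular": [0,0,0]}
    - {"delta_pos": [1,4,4],"angular": [0,0,0]}
    - {"delta_pos": [1,4,4],"angular": [0,0,0]}
    - {"delta_pos": [1,5,0.5],"angular": [0,0,0]}
    - {"delta_pos": [1,5,0.5],"angular": [0,0,0]}
    - {"delta_pos": [1,5,0],"angular": [0,0,0]}
    - {"delta_pos": [1,5,0],"angular": [0,0,0]}
    - {"delta_pos": [1,5,0],"angular": [0,0,0]}
    - {"delta_pos": [1.2,5,0],"angular": [0,0,0]}
    - {"delta_pos": [1.2,5,0],"angular": [0,0,0]}
    - {"delta_pos": [1.5,5,0],"angular": [0,0,0]}
    - {"delta_pos": [1.5,5,0],"angular": [0,0,0.16]}
    - {"delta_pos": [1,5,0],"angular": [0,0,0.16]}
    - {"delta_pos": [1,5,0],"angular": [0,0,0.16]}
    - {"delta_pos": [1,5,0],"angular": [0,0,0.16]}
    - {"delta_pos": [1,5,0],"angular": [0,0,0.16]}
    - {"delta_pos": [1,5,0],"angular": [0,0,0.16]}
    - {"delta_pos": [0.3,4,0],"angular": [0,0,0.16]}
    - {"delta_pos": [0.2,4,0],"angular": [0,0,0.16]}
    - {"delta_pos": [0,0,0],"angular": [0,0,0.16]}

```text
time: 2.6
tool_pos: [0.481, 0.266, 0.3434]
tool_rot: [-1.854, -2.535, 0.001]
force: [0.3, -0.3, 0.1]
opening: 1.0
gripper_force: 0.0
```

Emit:
carry_out:
  increments:
    - {"delta_pos": [0.25,1.5,-4.5],"angular": [0,0,0]}
    - {"delta_pos": [0.25,1.55,-4.5],"angular": [0,0,0]}
    - {"delta_pos": [0,0,-4.5],"angular": [0,0,0]}
    - {"delta_pos": [0,0,-4],"angular": [0,0,0]}
    - {"delta_pos": [0,0,-3],"angular": [0,0,0]}
    - {"delta_pos": [0,0,-2],"angular": [0,0,0]}
    - {"delta_pos": [0,0,-1.5],"angular": [0,0,0]}
    - {"delta_pos": [0,0,-1.3],"angular": [0,0,0]}
    - {"delta_pos": [0,0,0],"angular": [0,0,0]}
  jaw: 0.3

```text
time: 3.72
tool_pos: [0.4861, 0.2943, 0.0905]
tool_rot: [-1.864, -2.528, 0.001]
force: [0.8, -0.3, 0.0]
opening: 0.7
gripper_force: 0.0
```

Emit:
carry_out:
  increments:
    - {"delta_pos": [0,0,0],"angular": [0,0,0]}
    - {"delta_pos": [0,0,0],"angular": [0,0,0]}
    - {"delta_pos": [0,0,0],"angular": [0,0,0]}
    - {"delta_pos": [0,0,0],"angular": [0,0,0]}
    - {"delta_pos": [0,0,0],"angular": [0,0,0]}
    - {"delta_pos": [0,0,0],"angular": [0,0,0]}
  jaw: 1
  squeeze: 12

```text
time: 4.47
tool_pos: [0.4868, 0.2947, 0.0911]
tool_rot: [1.864, 2.528, 0.001]
force: [3.5, 1.7, 0.2]
opening: 0.252
gripper_force: 12.0
```

Emit:
carry_out:
  increments:
    - {"delta_pos": [0.04,-0.11,1.32],"angular": [0,0,0]}
    - {"delta_pos": [0.11,-0.33,1.28],"angular": [0,0,0]}
    - {"delta_pos": [0.17,-0.53,1.2],"angular": [0,0,0]}
    - {"delta_pos": [0.23,-0.72,1.09],"angular": [0,0,0]}
    - {"delta_pos": [0,0,0],"angular": [0,0,0]}

```text
time: 5.1
tool_pos: [0.4923, 0.2771, 0.1406]
tool_rot: [1.865, 2.527, 0.001]
force: [2.8, 0.2, 4.0]
opening: 0.254
gripper_force: 12.0
```

Emit:
carry_out:
  increments:
    - {"delta_pos": [0.29,-0.88,0.93],"angular": [0,0,0]}
    - {"delta_pos": [0.34,-1.04,0.76],"angular": [0,0,0]}
    - {"delta_pos": [0.37,-1.14,0.56],"angular": [0,0,0]}
    - {"delta_pos": [0.4,-1.22,0.34],"angular": [0,0,0]}
    - {"delta_pos": [0.41,-1.26,0.12],"angular": [0,0,0]}
    - {"delta_pos": [0,0,0],"angular": [0,0,0]}

```text
time: 5.85
tool_pos: [0.5101, 0.2213, 0.1669]
tool_rot: [-1.866, -2.527, 0.0]
force: [-0.7, 0.2, 1.1]
opening: 0.255
gripper_force: 12.0
```

Run:
```python
from h import *
im=snap('scene'); print(env.get_obs()['force'],env.get_obs()['tool_pos'])
c=cv2.resize(im['color'][130:260,240:400],None,fx=4.5,fy=4.5,interpolation=cv2.INTER_CUBIC)
cv2.imwrite('pics/s1.png',c[...,::-1])
```

```text
[ 0.19521618 -2.08776348  2.22883746] [0.51012765 0.22154277 0.16695411]
```

View pics/s1.png

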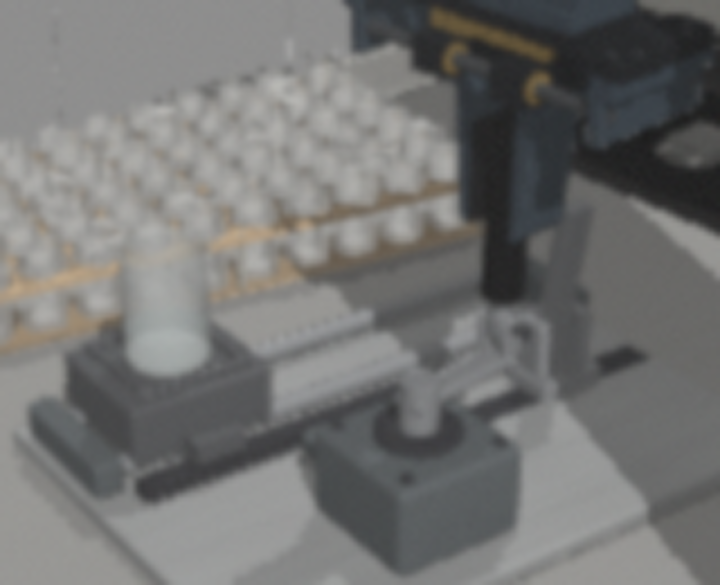

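The grip stands in the fingers near (505,210), upright or very nearly so. I'll press it lightly against its stop.

Emit:
carry_out:
  increments:
    - {"delta_pos": [0.1,-0.3,0],"angular": [0,0,0]}
    - {"delta_pos": [0.1,-0.3,0],"angular": [0,0,0]}
    - {"delta_pos": [0,0,0],"angular": [0,0,0]}

```text
time: 6.28
tool_pos: [0.5115, 0.2173, 0.1668]
tool_rot: [-1.864, -2.527, -0.002]
force: [-4.6, 13.2, -1.5]
opening: 0.261
gripper_force: 12.0
```

Emit:
carry_out:
  increments:
    - {"delta_pos": [0,0,0],"angular": [0,0,0]}
    - {"delta_pos": [0,0,0],"angular": [0,0,0]}
    - {"delta_pos": [0,0,0],"angular": [0,0,0]}
    - {"delta_pos": [0,0,1],"angular": [0,0,0]}
    - {"delta_pos": [0,0,3],"angular": [0,0,0]}
    - {"delta_pos": [0,0,3.5],"angular": [0,0,0]}
    - {"delta_pos": [0,0,0],"angular": [0,0,0]}
  jaw: 0.4

```text
time: 7.15
tool_pos: [0.5134, 0.2166, 0.2452]
tool_rot: [1.863, 2.526, 0.006]
force: [-0.0, 0.9, -0.6]
opening: 0.603
gripper_force: 0.0
```

Emit:
carry_out:
  increments:
    - {"delta_pos": [0.6,-2,0],"angular": [0,0,-0.06]}
    - {"delta_pos": [0.6,-2,0],"angular": [0,0,-0.06]}
    - {"delta_pos": [0.6,-2,0],"angular": [0,0,0]}
    - {"delta_pos": [0.7,-2.3,0],"angular": [0,0,0]}
    - {"delta_pos": [0,0,0],"angular": [0,0,0]}
  jaw: 1

```text
time: 7.78
tool_pos: [0.5369, 0.1322, 0.2416]
tool_rot: [-2.015, -2.41, 0.001]
force: [0.9, -0.0, -0.4]
opening: 0.082
gripper_force: 0.0
```

Run:
```python
from h import *
im=snap('scene'); print(env.get_obs()['tool_pos'])
c=cv2.resize(im['color'][130:260,240:400],None,fx=4.5,fy=4.5,interpolation=cv2.INTER_CUBIC)
cv2.imwrite('pics/s2.png',c[...,::-1])
P=pts(im)*1000;g=im['color'].max(-1)
k=(g<50)&(abs(P[...,0]-510)<30)&(abs(P[...,1]-220)<30)&(P[...,2]>120)&(P[...,2]<200)
X=P[k];print(len(X))
for a in range(120,200,15):
    q=X[(X[:,2]>a)&(X[:,2]<=a+15)]; print(a,len(q),q.mean(0))
```

```text
[0.53673833 0.13285613 0.24158907]
239
120 16 [501.04967589 228.37657715 131.66587303]
135 46 [500.81190317 228.55227609 141.96238138]
150 51 [501.07498835 229.62136453 157.19929761]
165 46 [501.04237546 229.36233793 172.51988117]
180 50 [500.98705779 229.11441542 187.33929374]
195 30 [504.20816263 227.63472776 198.3054372 ]
```

View pics/s2.png

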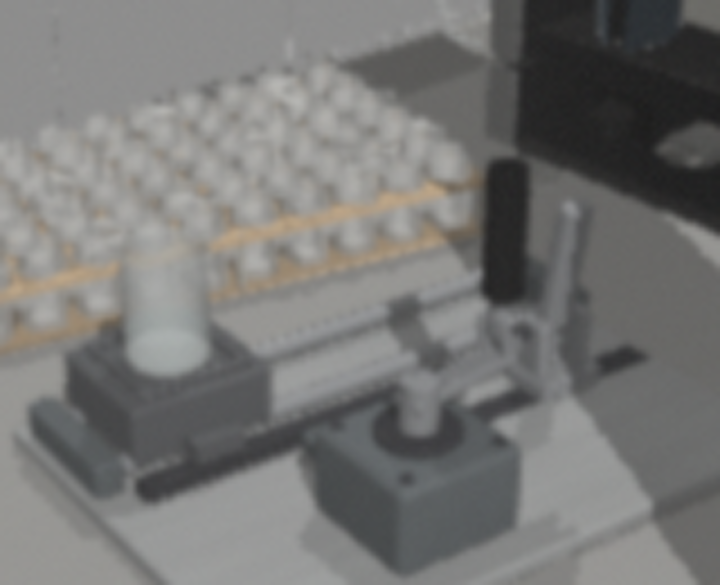

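The handle is upright at (505,230) and free. The leaf at (570,270) is still raised, so I'll go down on its crank side and push it over.

Emit:
carry_out:
  increments:
    - {"delta_pos": [0,0,-4],"angular": [0,0,0]}
    - {"delta_pos": [0,0,-4],"angular": [0,0,0]}
    - {"delta_pos": [0,0,-3],"angular": [0,0,0]}
    - {"delta_pos": [0,0,-1.6],"angular": [0,0,0]}
    - {"delta_pos": [0,0,0],"angular": [0,0,0]}
    - {"delta_pos": [0.93,0.17,0.17],"angular": [0,0,0]}
    - {"delta_pos": [0.93,0.17,0.17],"angular": [0,0,0]}
    - {"delta_pos": [0.93,0.17,0.17],"angular": [0,0,0]}
    - {"delta_pos": [0.88,0.16,-0.16],"angular": [0,0,0]}
    - {"delta_pos": [0.88,0.16,-0.16],"angular": [0,0,0]}
    - {"delta_pos": [0.88,0.16,-0.16],"angular": [0,0,0]}
    - {"delta_pos": [0.88,0.16,-0.16],"angular": [0,0,0]}
    - {"delta_pos": [0.74,0.14,-0.5],"angular": [0,0,0]}
    - {"delta_pos": [0.74,0.14,-0.5],"angular": [0,0,0]}

```text
time: 9.57
tool_pos: [0.6152, 0.1475, 0.1042]
tool_rot: [-2.013, -2.412, 0.0]
force: [-0.0, -0.9, 0.5]
opening: 0.005
gripper_force: 0.1
```

Emit:
carry_out:
  increments:
    - {"delta_pos": [0.64,0.12,-0.68],"angular": [0,0,0]}
    - {"delta_pos": [0.64,0.12,-0.68],"angular": [0,0,0]}
    - {"delta_pos": [0.39,0.07,-0.8],"angular": [0,0,0]}
    - {"delta_pos": [0.39,0.07,-0.8],"angular": [0,0,0]}
    - {"delta_pos": [0,0,0],"angular": [0,0,0]}

```text
time: 10.2
tool_pos: [0.6351, 0.1512, 0.0742]
tool_rot: [-2.012, -2.412, 0.001]
force: [-0.2, 0.6, 0.0]
opening: 0.003
gripper_force: 0.0
```

Press down gently to the expected leaf top (z≈0.056).

Emit:
carry_out:
  increments:
    - {"delta_pos": [0,0,-0.7],"angular": [0,0,0]}
    - {"delta_pos": [0,0,-0.6],"angular": [0,0,0]}
    - {"delta_pos": [0,0,-0.4],"angular": [0,0,0]}
    - {"delta_pos": [0,0,-0.2],"angular": [0,0,0]}
    - {"delta_pos": [0,0,0],"angular": [0,0,0]}

```text
time: 10.82
tool_pos: [0.6353, 0.1512, 0.0562]
tool_rot: [-2.013, -2.412, 0.001]
force: [-1.3, -0.7, 2.5]
opening: 0.007
gripper_force: 1.4
```

Emit:
carry_out:
  increments:
    - {"delta_pos": [0,0,1],"angular": [0,0,0]}
    - {"delta_pos": [0,0,4],"angular": [0,0,0]}
    - {"delta_pos": [0,0,5],"angular": [0,0,0]}
    - {"delta_pos": [0,0,5],"angular": [0,0,0]}
    - {"delta_pos": [0,0,4.5],"angular": [0,0,0]}
    - {"delta_pos": [-4,2,0],"angular": [0,0,0]}
    - {"delta_pos": [-4,2,0],"angular": [0,0,0]}
    - {"delta_pos": [-4.4,3,0],"angular": [0,0,0]}
    - {"delta_pos": [0,0,0],"angular": [0,0,0]}
  jaw: 1

```text
time: 11.95
tool_pos: [0.5093, 0.2225, 0.2518]
tool_rot: [2.01, 2.414, 0.001]
force: [0.3, 0.1, 0.8]
opening: 0.006
gripper_force: 0.0
```

Run:
```python
from h import *
im=snap('scene'); print(env.get_obs()['tool_pos'])
c=cv2.resize(im['color'][130:260,240:400],None,fx=4.5,fy=4.5,interpolation=cv2.INTER_CUBIC)
cv2.imwrite('pics/s3.png',c[...,::-1])
yaw=np.radians(10.47);R2=np.array([[np.cos(yaw),-np.sin(yaw)],[np.sin(yaw),np.cos(yaw)]])
P=pts(im)*1000;L=(P[...,:2]-[491.8,279.9])@R2;z=P[...,2]
k=(L[...,0]>85)&(L[...,0]<160)&(L[...,1]>-200)&(L[...,1]<-100)&(z>45)
X=np.c_[L[k],z[k]];print(len(X),np.percentile(X,[3,97],0))
k=(im['color'].max(-1)<50)&(abs(P[...,0]-505)<30)&(abs(P[...,1]-225)<30)&(z>120)&(z<190);print(P[k].mean(0),k.sum())
```

```text
[0.51078374 0.22194782 0.25198433]
50 [[  85.31187564 -161.17930176   45.85479767]
 [ 148.10398553 -145.29521054   57.20379313]]
[501.21053158 229.2338505  160.13589466] 191
```

View pics/s3.png

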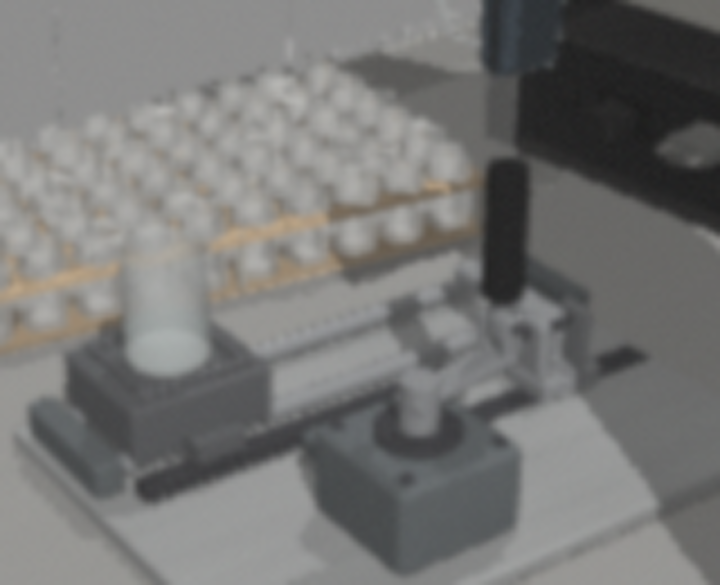

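The leaf is level across the track and the handle stands at (505,230). Now I'll regrasp the handle.

Emit:
carry_out:
  increments:
    - {"delta_pos": [0,0,0],"angular": [0,0,0]}
    - {"delta_pos": [0,0,0],"angular": [0,0,0]}
    - {"delta_pos": [0,0,0],"angular": [0,0,0]}
    - {"delta_pos": [0,0,0],"angular": [0,0,0]}
    - {"delta_pos": [0,0,-3],"angular": [0,0,0]}
    - {"delta_pos": [0,0,-3],"angular": [0,0,0]}
    - {"delta_pos": [0,0,-2],"angular": [0,0,0]}
    - {"delta_pos": [0,0,-1.2],"angular": [0,0,0]}
    - {"delta_pos": [0,0,0],"angular": [0,0,0]}
  jaw: 0.3

```text
time: 13.12
tool_pos: [0.5112, 0.2211, 0.1586]
tool_rot: [-2.013, -2.412, 0.001]
force: [-0.6, -0.2, 0.3]
opening: 0.698
gripper_force: 0.0
```

Emit:
carry_out:
  increments:
    - {"delta_pos": [0,0,0],"angular": [0,0,0]}
    - {"delta_pos": [0,0,0],"angular": [0,0,0]}
    - {"delta_pos": [0,0,0],"angular": [0,0,0]}
    - {"delta_pos": [0,0,0],"angular": [0,0,0]}
    - {"delta_pos": [0,0,0],"angular": [0,0,0]}
    - {"delta_pos": [0,0,0],"angular": [0,0,0]}
  jaw: 1
  squeeze: 20

```text
time: 13.88
tool_pos: [0.5115, 0.2213, 0.1592]
tool_rot: [2.013, 2.412, 0.0]
force: [-0.3, -0.1, 2.3]
opening: 0.256
gripper_force: 20.0
```

Run:
```python
import numpy as np
p=np.array([51.15,22.13]);C=np.array([49.26,27.82])
for i in range(1,31):
    f=np.radians(-72-12*i);q=np.round(C+6.1*np.array([np.cos(f),np.sin(f)]),2);d=q-p;p=q
    print(-72-12*i,'{"delta_pos": [%.2f, %.2f, 0], "angular": [0,0,0]},'%tuple(d),q)
```

```text
-84 {"delta_pos": [-1.25, -0.38, 0], "angular": [0,0,0]}, [49.9  21.75]
-96 {"delta_pos": [-1.28, 0.00, 0], "angular": [0,0,0]}, [48.62 21.75]
-108 {"delta_pos": [-1.25, 0.27, 0], "angular": [0,0,0]}, [47.37 22.02]
-120 {"delta_pos": [-1.16, 0.52, 0], "angular": [0,0,0]}, [46.21 22.54]
-132 {"delta_pos": [-1.03, 0.75, 0], "angular": [0,0,0]}, [45.18 23.29]
-144 {"delta_pos": [-0.86, 0.94, 0], "angular": [0,0,0]}, [44.32 24.23]
-156 {"delta_pos": [-0.63, 1.11, 0], "angular": [0,0,0]}, [43.69 25.34]
-168 {"delta_pos": [-0.40, 1.21, 0], "angular": [0,0,0]}, [43.29 26.55]
-180 {"delta_pos": [-0.13, 1.27, 0], "angular": [0,0,0]}, [43.16 27.82]
-192 {"delta_pos": [0.13, 1.27, 0], "angular": [0,0,0]}, [43.29 29.09]
-204 {"delta_pos": [0.40, 1.21, 0], "angular": [0,0,0]}, [43.69 30.3 ]
-216 {"delta_pos": [0.63, 1.11, 0], "angular": [0,0,0]}, [44.32 31.41]
-228 {"delta_pos": [0.86, 0.94, 0], "angular": [0,0,0]}, [45.18 32.35]
-240 {"delta_pos": [1.03, 0.75, 0], "angular": [0,0,0]}, [46.21 33.1 ]
-252 {"delta_pos": [1.16, 0.52, 0], "angular": [0,0,0]}, [47.37 33.62]
-264 {"delta_pos": [1.25, 0
[... 356 characters left out ...]
 -0.94, 0], "angular": [0,0,0]}, [54.2  31.41]
-336 {"delta_pos": [0.63, -1.11, 0], "angular": [0,0,0]}, [54.83 30.3 ]
-348 {"delta_pos": [0.40, -1.21, 0], "angular": [0,0,0]}, [55.23 29.09]
-360 {"delta_pos": [0.13, -1.27, 0], "angular": [0,0,0]}, [55.36 27.82]
-372 {"delta_pos": [-0.13, -1.27, 0], "angular": [0,0,0]}, [55.23 26.55]
-384 {"delta_pos": [-0.40, -1.21, 0], "angular": [0,0,0]}, [54.83 25.34]
-396 {"delta_pos": [-0.63, -1.11, 0], "angular": [0,0,0]}, [54.2  24.23]
-408 {"delta_pos": [-0.86, -0.94, 0], "angular": [0,0,0]}, [53.34 23.29]
-420 {"delta_pos": [-1.03, -0.75, 0], "angular": [0,0,0]}, [52.31 22.54]
-432 {"delta_pos": [-1.16, -0.52, 0], "angular": [0,0,0]}, [51.15 22.02]
```

Emit:
carry_out:
  increments:
    - {"delta_pos": [-0.6,-0.2,0],"angular": [0,0,0]}
    - {"delta_pos": [-0.65,-0.18,0],"angular": [0,0,0]}
    - {"delta_pos": [-1.28,0,0],"angular": [0,0,0]}
    - {"delta_pos": [-1.25,0.27,0],"angular": [0,0,0]}
    - {"delta_pos": [0,0,0],"angular": [0,0,0]}

```text
time: 14.5
tool_pos: [0.4725, 0.2206, 0.1592]
tool_rot: [-2.012, -2.412, -0.001]
force: [0.9, 5.0, -0.5]
opening: 0.257
gripper_force: 20.0
```

Emit:
carry_out:
  increments:
    - {"delta_pos": [-1.16,0.52,0],"angular": [0,0,0]}
    - {"delta_pos": [-1.03,0.75,0],"angular": [0,0,0]}
    - {"delta_pos": [-0.86,0.94,0],"angular": [0,0,0]}
    - {"delta_pos": [-0.63,1.11,0],"angular": [0,0,0]}
    - {"delta_pos": [-0.4,1.21,0],"angular": [0,0,0]}
    - {"delta_pos": [-0.13,1.27,0],"angular": [0,0,0]}
    - {"delta_pos": [0,0,0],"angular": [0,0,0]}

```text
time: 15.38
tool_pos: [0.4314, 0.279, 0.1592]
tool_rot: [2.01, 2.413, 0.002]
force: [7.3, 0.8, -0.2]
opening: 0.253
gripper_force: 20.0
```

Emit:
carry_out:
  increments:
    - {"delta_pos": [0.18,1.27,0],"angular": [0,0,0]}
    - {"delta_pos": [0.42,1.21,0],"angular": [0,0,0]}
    - {"delta_pos": [0.63,1.11,0],"angular": [0,0,0]}
    - {"delta_pos": [0.86,0.94,0],"angular": [0,0,0]}
    - {"delta_pos": [1.03,0.75,0],"angular": [0,0,0]}
    - {"delta_pos": [1.16,0.52,0],"angular": [0,0,0]}
    - {"delta_pos": [1.25,0.27,0],"angular": [0,0,0]}
    - {"delta_pos": [0,0,0],"angular": [0,0,0]}

```text
time: 16.38
tool_pos: [0.4877, 0.3388, 0.1589]
tool_rot: [2.013, 2.412, -0.002]
force: [0.8, -4.9, 8.4]
opening: 0.255
gripper_force: 20.0
```

```bash
cat > c.py <<'E'
from h import *
im=snap('top'); print(env.get_obs()['tool_pos'],env.get_obs()['force'])
yaw=np.radians(10.47);R2=np.array([[np.cos(yaw),-np.sin(yaw)],[np.sin(yaw),np.cos(yaw)]])
for n in('top','scene'):
    im=snap(n);P=pts(im)*1000;L=(P[...,:2]-[491.8,279.9])@R2;z=P[...,2]
    for a,b in((56,64),(75,125)):
        k=(L[...,0]>115)&(L[...,0]<185)&(L[...,1]>-200)&(L[...,1]<130)&(z>a)&(z<b)
        X=np.c_[L[k],z[k]];print(n,len(X),np.percentile(X,[2,50,98],0).round(0).tolist())
E
python3 c.py
```

```text
[0.48746542 0.33874113 0.15894379] [ 0.87963556 -5.21256399  7.45643431]
top 355 [[116.0, -161.0, 56.0], [141.0, -19.0, 60.0], [183.0, 47.0, 64.0]]
top 263 [[126.0, -17.0, 76.0], [155.0, 4.0, 81.0], [174.0, 25.0, 124.0]]
scene 202 [[116.0, -154.0, 56.0], [139.0, 35.0, 60.0], [183.0, 50.0, 64.0]]
scene 339 [[125.0, -15.0, 76.0], [138.0, 17.0, 106.0], [174.0, 29.0, 124.0]]
```

Emit:
carry_out:
  increments:
    - {"delta_pos": [1.28,0,0.1],"angular": [0,0,0]}
    - {"delta_pos": [1.25,-0.27,0],"angular": [0,0,0]}
    - {"delta_pos": [1.16,-0.52,0],"angular": [0,0,0]}
    - {"delta_pos": [1.03,-0.75,0],"angular": [0,0,0]}
    - {"delta_pos": [0.86,-0.94,0],"angular": [0,0,0]}
    - {"delta_pos": [0.63,-1.11,0],"angular": [0,0,0]}
    - {"delta_pos": [0.4,-1.21,0],"angular": [0,0,0]}
    - {"delta_pos": [0.13,-1.27,0],"angular": [0,0,0]}
    - {"delta_pos": [0,0,0],"angular": [0,0,0]}

```text
time: 17.65
tool_pos: [0.5531, 0.2774, 0.1591]
tool_rot: [-2.012, -2.409, 0.005]
force: [-7.7, -0.2, 2.2]
opening: 0.256
gripper_force: 20.0
```

Emit:
carry_out:
  increments:
    - {"delta_pos": [-0.18,-1.27,0],"angular": [0,0,0]}
    - {"delta_pos": [-0.42,-1.21,0],"angular": [0,0,0]}
    - {"delta_pos": [-0.63,-1.11,0],"angular": [0,0,0]}
    - {"delta_pos": [-0.86,-0.94,0],"angular": [0,0,0]}
    - {"delta_pos": [-1.03,-0.75,0],"angular": [0,0,0]}
    - {"delta_pos": [-1.16,-0.52,0],"angular": [0,0,0]}
    - {"delta_pos": [-1.25,-0.27,0],"angular": [0,0,0]}
    - {"delta_pos": [-1.28,0,0],"angular": [0,0,0]}
    - {"delta_pos": [0,0,0],"angular": [0,0,0]}

```text
time: 18.77
tool_pos: [0.4854, 0.2177, 0.1595]
tool_rot: [-2.013, -2.411, -0.001]
force: [-0.1, 5.8, -10.4]
opening: 0.253
gripper_force: 20.0
```

```bash
python3 c.py
```

```text
[0.4856188  0.2177091  0.15943836] [-0.36413239  5.8745406  -8.8184476 ]
top 368 [[116.0, -162.0, 56.0], [140.0, -66.0, 60.0], [184.0, -6.0, 64.0]]
top 261 [[125.0, -73.0, 76.0], [153.0, -51.0, 81.0], [172.0, -29.0, 124.0]]
scene 217 [[115.0, -151.0, 56.0], [138.0, -25.0, 60.0], [182.0, -4.0, 64.0]]
scene 420 [[123.0, -72.0, 77.0], [135.0, -41.0, 107.0], [172.0, -24.0, 124.0]]
```

Emit:
carry_out:
  increments:
    - {"delta_pos": [-1.25,0.27,-0.1],"angular": [0,0,0]}
    - {"delta_pos": [-1.16,0.52,0],"angular": [0,0,0]}
    - {"delta_pos": [-1.03,0.75,0],"angular": [0,0,0]}
    - {"delta_pos": [-0.86,0.94,0],"angular": [0,0,0]}
    - {"delta_pos": [-0.63,1.11,0],"angular": [0,0,0]}
    - {"delta_pos": [-0.4,1.21,0],"angular": [0,0,0]}
    - {"delta_pos": [-0.13,1.27,0],"angular": [0,0,0]}
    - {"delta_pos": [0.18,1.27,0],"angular": [0,0,0]}
    - {"delta_pos": [0.42,1.21,0],"angular": [0,0,0]}
    - {"delta_pos": [0,0,0],"angular": [0,0,0]}

```text
time: 20.18
tool_pos: [0.4378, 0.3038, 0.159]
tool_rot: [-2.012, -2.412, 0.0]
force: [-0.0, 0.7, 8.2]
opening: 0.257
gripper_force: 20.0
```

```bash
python3 c.py
```

```text
[0.43763525 0.30340149 0.15906789] [1.36314609 1.14580957 6.81071061]
top 368 [[116.0, -164.0, 56.0], [140.0, -87.0, 60.0], [184.0, -36.0, 64.0]]
top 262 [[124.0, -103.0, 76.0], [152.0, -81.0, 81.0], [171.0, -59.0, 123.0]]
scene 151 [[116.0, -70.0, 57.0], [148.0, -45.0, 60.0], [182.0, -34.0, 64.0]]
scene 242 [[125.0, -95.0, 76.0], [138.0, -61.0, 105.0], [172.0, -55.0, 123.0]]
```

Emit:
carry_out:
  increments:
    - {"delta_pos": [0.23,0.6,0],"angular": [0,0,0]}
    - {"delta_pos": [0.32,0.56,0],"angular": [0,0,0]}
    - {"delta_pos": [0.4,0.49,0],"angular": [0,0,0]}
    - {"delta_pos": [0.46,0.45,0],"angular": [0,0,0]}
    - {"delta_pos": [0.49,0.4,0],"angular": [0,0,0]}
    - {"delta_pos": [0.54,0.35,0],"angular": [0,0,0]}
    - {"delta_pos": [0.57,0.28,0],"angular": [0,0,0]}
    - {"delta_pos": [0.59,0.24,0],"angular": [0,0,0]}
    - {"delta_pos": [0,0,0],"angular": [0,0,0]}

```text
time: 21.45
tool_pos: [0.4739, 0.3361, 0.1589]
tool_rot: [2.013, 2.412, -0.002]
force: [2.3, -6.4, 7.1]
opening: 0.255
gripper_force: 20.0
```

```bash
python3 c.py
```

```text
[0.47377423 0.33612108 0.15896697] [ 2.65076479 -5.67487778  7.1130295 ]
top 367 [[116.0, -164.0, 56.0], [140.0, -99.0, 60.0], [184.0, -50.0, 64.0]]
top 266 [[124.0, -116.0, 76.0], [151.0, -94.0, 81.0], [171.0, -73.0, 124.0]]
scene 52 [[115.0, -157.0, 56.0], [129.0, -121.0, 60.0], [147.0, -82.0, 64.0]]
scene 45 [[121.0, -106.0, 76.0], [124.0, -94.0, 86.0], [127.0, -85.0, 96.0]]
```

Emit:
carry_out:
  increments:
    - {"delta_pos": [0.62,0.16,0],"angular": [0,0,0]}
    - {"delta_pos": [0.63,0.11,0],"angular": [0,0,0]}
    - {"delta_pos": [0,0,0],"angular": [0,0,0]}

```text
time: 21.98
tool_pos: [0.4862, 0.3387, 0.1589]
tool_rot: [2.013, 2.412, -0.002]
force: [1.0, -5.6, 8.1]
opening: 0.259
gripper_force: 20.0
```

Emit:
carry_out:
  increments:
    - {"delta_pos": [0.64,0.03,0],"angular": [0,0,0]}
    - {"delta_pos": [0.64,-0.03,0],"angular": [0,0,0]}
    - {"delta_pos": [0,0,0],"angular": [0,0,0]}

```text
time: 22.35
tool_pos: [0.4988, 0.3386, 0.1589]
tool_rot: [-2.013, -2.412, 0.003]
force: [0.1, -5.0, 8.5]
opening: 0.26
gripper_force: 20.0
```

```bash
python3 c.py
```

```text
[0.49875416 0.33861561 0.15893746] [-0.20775524 -7.63502462  8.53537404]
top 365 [[117.0, -159.0, 56.0], [142.0, -93.0, 60.0], [184.0, -56.0, 64.0]]
top 259 [[124.0, -123.0, 76.0], [151.0, -101.0, 81.0], [170.0, -80.0, 124.0]]
scene 107 [[115.0, -158.0, 56.0], [129.0, -83.0, 60.0], [148.0, -54.0, 64.0]]
scene 207 [[121.0, -111.0, 77.0], [126.0, -89.0, 96.0], [141.0, -76.0, 117.0]]
```

Emit:
carry_out:
  increments:
    - {"delta_pos": [0.63,-0.1,0],"angular": [0,0,0]}
    - {"delta_pos": [0.62,-0.16,0],"angular": [0,0,0]}
    - {"delta_pos": [0,0,0],"angular": [0,0,0]}

```text
time: 22.88
tool_pos: [0.5106, 0.336, 0.1588]
tool_rot: [-2.013, -2.411, 0.004]
force: [-5.7, -4.9, 10.7]
opening: 0.261
gripper_force: 20.0
```

Emit:
carry_out:
  increments:
    - {"delta_pos": [0.59,-0.23,0],"angular": [0,0,0]}
    - {"delta_pos": [0.57,-0.29,0],"angular": [0,0,0]}
    - {"delta_pos": [0,0,0],"angular": [0,0,0]}

```text
time: 23.25
tool_pos: [0.5221, 0.3309, 0.1588]
tool_rot: [-2.013, -2.41, 0.004]
force: [-6.2, -2.1, 10.6]
opening: 0.257
gripper_force: 20.0
```

```bash
python3 c.py
```

```text
[0.52203216 0.33098513 0.15884532] [-5.95586741 -2.6685975  10.62027822]
top 352 [[117.0, -162.0, 56.0], [139.0, -111.0, 60.0], [184.0, -58.0, 64.0]]
top 269 [[124.0, -124.0, 77.0], [151.0, -103.0, 82.0], [170.0, -81.0, 124.0]]
scene 147 [[116.0, -155.0, 56.0], [134.0, -76.0, 60.0], [166.0, -56.0, 64.0]]
scene 325 [[121.0, -123.0, 76.0], [129.0, -89.0, 102.0], [162.0, -76.0, 124.0]]
```

Emit:
carry_out:
  increments:
    - {"delta_pos": [0.54,-0.33,0],"angular": [0,0,0]}
    - {"delta_pos": [0.49,-0.36,0],"angular": [0,0,0]}
    - {"delta_pos": [0,0,0],"angular": [0,0,0]}

```text
time: 23.78
tool_pos: [0.5321, 0.324, 0.1588]
tool_rot: [-2.012, -2.41, 0.005]
force: [-8.3, -3.5, 12.5]
opening: 0.259
gripper_force: 20.0
```

```bash
python3 c.py
```

```text
[0.53205598 0.32409576 0.15881423] [-7.46555085 -2.62929622 11.13806627]
top 361 [[117.0, -162.0, 56.0], [143.0, -104.0, 60.0], [184.0, -58.0, 64.0]]
top 267 [[124.0, -124.0, 75.0], [151.0, -103.0, 82.0], [170.0, -81.0, 124.0]]
scene 162 [[116.0, -157.0, 56.0], [134.0, -78.0, 60.0], [175.0, -55.0, 64.0]]
scene 349 [[121.0, -124.0, 76.0], [130.0, -92.0, 105.0], [169.0, -76.0, 124.0]]
```

The carriage no longer moves and the clutch is slipping. The handle is loaded outward against its stop, so I'll release and rise.

Emit:
carry_out:
  increments:
    - {"delta_pos": [0,0,0],"angular": [0,0,0]}
    - {"delta_pos": [0,0,0],"angular": [0,0,0]}
    - {"delta_pos": [0,0,0],"angular": [0,0,0]}
    - {"delta_pos": [0,0,1],"angular": [0,0,0]}
    - {"delta_pos": [0,0,3],"angular": [0,0,0]}
    - {"delta_pos": [0,0,4],"angular": [0,0,0]}
    - {"delta_pos": [0,0,4],"angular": [0,0,0]}
    - {"delta_pos": [0,0,4],"angular": [0,0,0]}
    - {"delta_pos": [0,0,0],"angular": [0,0,0]}
  jaw: 0.4

```text
time: 25.05
tool_pos: [0.5345, 0.3254, 0.3232]
tool_rot: [2.011, 2.411, 0.009]
force: [-0.3, -0.3, -0.7]
opening: 0.601
gripper_force: 0.0
```

```bash
python3 c.py
python3 - <<'E'
from h import *
im=snap('scene')
c=cv2.resize(im['color'][130:260,240:400],None,fx=4.5,fy=4.5,interpolation=cv2.INTER_CUBIC)
cv2.imwrite('pics/s4.png',c[...,::-1])
P=pts(im)*1000;z=P[...,2]
k=(im['color'].max(-1)<50)&(abs(P[...,0]-525)<30)&(abs(P[...,1]-328)<30)&(z>120)&(z<205);X=P[k]
for a in range(120,200,20):
    q=X[(X[:,2]>a)&(X[:,2]<=a+20)]; print(a,len(q),q.mean(0))
E
```

```text
[0.53370966 0.32491218 0.32092859] [ 0.18897386 -0.07170975 -0.70182728]
top 364 [[116.0, -164.0, 56.0], [141.0, -106.0, 60.0], [184.0, -57.0, 64.0]]
top 272 [[123.0, -124.0, 76.0], [151.0, -103.0, 82.0], [170.0, -79.0, 124.0]]
scene 166 [[115.0, -159.0, 56.0], [135.0, -79.0, 60.0], [177.0, -55.0, 64.0]]
scene 403 [[122.0, -124.0, 76.0], [134.0, -90.0, 107.0], [171.0, -75.0, 124.0]]
120 34 [519.4635037  332.0898037  135.07909829]
140 61 [519.19498447 332.074422   150.38563931]
160 61 [519.60718743 332.81337933 170.02727094]
180 70 [520.61517371 333.03982588 192.0252006 ]
```

View pics/s4.png

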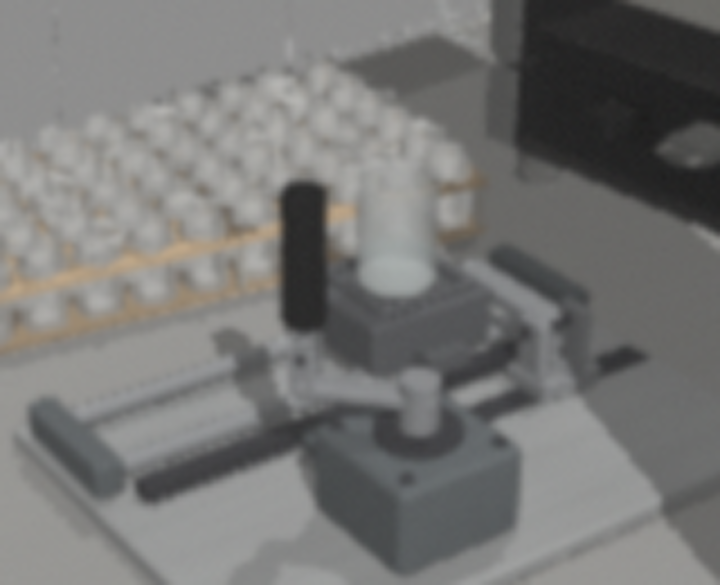

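The handle stands upright at (303,255), the beaker sits in its seat at (397,225), and the carriage rests against the lowered leaf at about (490,290). The gripper is clear of everything, so I'm handing in.

```bash
python3 -c "
from station import env; print(env.close_job())"
```

```text
the job is handed in; nothing more can be done
None
```

I handed the job in at about 25 s of the 72 s: the handle is upright and released, the leaf is down, and the carriage is cranked against the leaf with the beaker standing in its seat; I didn't re-check the two cups at the end, but the arm never went near them.

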